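Feel round the drilled bolt holes of a flange for burrs

TASK

The holes in the top flange of the steel vessel have just been drilled: feel them for burrs. Put the shut fingertips lightly on the flange over the open hole next to the locating pin on its clockwise side (seen from above), then slide them round clockwise over all five open holes in turn, staying lightly in contact with the flange from hole to hole, and lift off after the last hole, before the pin comes round. Nothing is picked up: do not touch the pin, shift or lift the vessel, or disturb the things standing around it.

Things in the scene. Friction and masses are not known exactly. Their poses are not given: they have to be found in the camera images.
- vessel: open steel vessel standing loose on the bench, about 5 kg, 110 mm tall: round base plate 196 mm across, pipe neck 114 mm across, and on top a flat, level ring flange. Origin: centre of the underside of the base, on the vessel's axis; z up; x points from the axis towards the one flange hole that holds the locating pin
- flange (a point): centre of the flange's top face, 110 mm above the bench; axes as the vessel. Hard steel ring, 200 mm outside, 100 mm bore, 12 mm thick. Six 13 mm through holes 60 degrees apart on a circle of 75 mm radius: the pin's on the x axis, the five open ones at -60, -120 ... -300 degrees about z, which is clockwise from above. Shut fingertips are too big to enter them
- locating_pin: loose steel pin standing in one of the six flange holes: a collar 24 mm across and 4 mm thick rests on the flange, with a knurled round head 18 mm across above it, 30 mm in all above the flange. Origin: centre of the collar's underside, level with the flange's top face; z up. Leave alone
- spare_bolt: loose M12 hex bolt standing on its head on the bench next to the vessel, 52 mm tall, 22 mm across the head; origin at the centre of its underside. Leave alone
- oil_bottle: white plastic bottle with black cap near the vessel, 52 mm across, 140 mm tall; origin at the centre of its underside. Leave alone
- bowl: small brown bowl of white ceramic cubes near the vessel, 120 mm across, 50 mm tall; origin at the centre of its underside. Leave alone

How it is judged:
On the way, in this order (a step that is already met when the one before it is completed fails the run):
1. fingertips touch the flange over the first open hole clockwise from the pin (contact force between the fingers and vessel above 0.2 N and x of the grasp point in the frame of vessel between 0.0235 and 0.0515 m and y of the grasp point in the frame of vessel between -0.079 and -0.051 m), for 0.05 s.
2. still in contact midway between the first and second holes (contact force between the fingers and vessel above 0.2 N and x of the grasp point in the frame of vessel between -0.014 and 0.014 m and y of the grasp point in the frame of vessel between -0.089 and -0.061 m), for 0.05 s.
3. fingertips touch the flange over the second open hole clockwise from the pin (contact force between the fingers and vessel above 0.2 N and x of the grasp point in the frame of vessel between -0.0515 and -0.0235 m and y of the grasp point in the frame of vessel between -0.079 and -0.051 m), for 0.05 s.
4. still in contact midway between the second and third holes (contact force between the fingers and vessel above 0.2 N and x of the grasp point in the frame of vessel between -0.079 and -0.051 m and y of the grasp point in the frame of vessel between -0.0515 and -0.0235 m), for 0.05 s.
5. fingertips touch the flange over the third open hole clockwise from the pin (contact force between the fingers and vessel above 0.2 N and x of the grasp point in the frame of vessel between -0.089 and -0.061 m and y of the grasp point in the frame of vessel between -0.014 and 0.014 m), for 0.05 s.
6. still in contact midway between the third and fourth holes (contact force between the fingers and vessel above 0.2 N and x of the grasp point in the frame of vessel between -0.079 and -0.051 m and y of the grasp point in the frame of vessel between 0.0235 and 0.0515 m), for 0.05 s.
7. fingertips touch the flange over the fourth open hole clockwise from the pin (contact force between the fingers and vessel above 0.2 N and x of the grasp point in the frame of vessel between -0.0515 and -0.0235 m and y of the grasp point in the frame of vessel between 0.051 and 0.079 m), for 0.05 s.
8. still in contact midway between the fourth and fifth holes (contact force between the fingers and vessel above 0.2 N and x of the grasp point in the frame of vessel between -0.014 and 0.014 m and y of the grasp point in the frame of vessel between 0.061 and 0.089 m), for 0.05 s.
9. fingertips touch the flange over the fifth open hole clockwise from the pin (contact force between the fingers and vessel above 0.2 N and x of the grasp point in the frame of vessel between 0.0235 and 0.0515 m and y of the grasp point in the frame of vessel between 0.051 and 0.079 m), for 0.05 s.
At the end, for the whole second after the job is handed in: The vessel stands upright and at rest within 12 mm of where it was, the locating pin still sits in its hole (collar no more than 4 mm off the flange, within 15 mm of where it was), and spare bolt, oil bottle and bowl stand upright within 20 mm of where they were (distance of vessel from where it was at the start of the episode below 0.012 m and angle between vessel's own z axis and vertical below 0.05 rad and linear speed of vessel below 0.01 m/s and z of locating_pin in the frame of vessel below 0.114 m and distance of locating_pin from where it was at the start of the episode below 0.015 m and linear speed of locating_pin below 0.02 m/s and distance of each of spare_bolt, oil_bottle, bowl from where it was at the start of the episode below 0.02 m and angle between each of spare_bolt, oil_bottle, bowl's own z axis and vertical below 0.2 rad); the robot touches nothing.
It fails at once if the fingers press on the vessel with more than 25 N (contact force between the fingers and vessel above 25 N).
It fails at once if the vessel is lifted (5 mm), tipped (0.1 rad) or shifted (12 mm) (height (world z) of vessel above 0.005 m or angle between vessel's own z axis and vertical above 0.1 rad or distance of vessel from where it was at the start of the episode above 0.012 m).
It fails at once if the hand touches the locating pin (more than 0.5 N) (contact force between any of the arm, the fingers and locating_pin above 0.5 N).
It fails at once if the locating pin is lifted or moved out of its hole (z of locating_pin in the frame of vessel above 0.114 m or distance of locating_pin from where it was at the start of the episode above 0.015 m).
It fails at once if spare bolt, oil bottle or bowl is moved by more than 20 mm or tipped (distance of any of spare_bolt, oil_bottle, bowl from where it was at the start of the episode above 0.02 m or angle between any of spare_bolt, oil_bottle, bowl's own z axis and vertical above 0.4 rad).
It also fails if it takes over 59 s, if anything falls off the work surface, if the arm or the gripper's body presses on something with over 40 N, if the wrist force passes 120 N, or if a joint passes its speed limit or range.

ROBOT

A 6-joint arm with a two-finger parallel gripper is mounted at the origin on the work surface. World frame = base frame: x ahead of the robot, y to its left, z up, the work surface at z = 0. Lengths are in m, angles in rad, forces in N, time in s.
With the tool pointing down it reaches from about 0.35 to 0.85 m from the base axis. Payload 8.1 kg.
Tool frame: the origin (TCP) lies at the very end of the fingers, on their centre line; the grasp point (between the pads) lies 19 mm behind it; z points along the fingers, y is the line along which they close (so a half turn about z gives the same grasp; the last joint's range is limited). The gripper opens to 93 mm and grips with 3 to 60 N. Pads are 15 mm wide; open, the fingers measure 128 mm over their backs; the gripper's body (75 mm by 188 mm) begins 65 mm behind the grasp point.
Start: joints at [-1.264, 0.13, 1.488, -0, 1.523, -0.085], TCP at [0.229, -0.555, 0.219] pointing down, gripper open.
Joint ranges: [-2.96, 2.96], [-0.89, 2.26], [0.02, 2.5], [-1.34, 4.48], [0, 2.73], [-2.66, 2.66]. Speed limits (rad/s): [2.39, 2.39, 2.79, 3.14, 3.14, 3.14].

INTERFACE

Orientations are given as a rotation vector (axis times angle).
In Python, from plant import robot, imaging gives the robot as it stands.
- The arm moves only by the tool jog_arm, never from a script. Its argument "rows" is a list of rows, each a list of 2 entries, a list of its own where there are three numbers: the shift along the tool's x, y, z each as a share of 0.2 m, from -1 to 1, then the turn, a rotation vector about the tool's x, y, z each as a share of pi/2 rad, from -1 to 1. A call has 1 to 5 rows; each row is the pose to reach, as a shift and turn from the pose commanded when the call began, along the tool's axes at that moment; what a row does not reach only later rows make up. A row lasts 1/10 s, in which the tool goes at most 50 mm and 8.59 degrees, less where a joint would pass 70% of its speed; a pose out of reach is approached as far as the arm can. A call with a number of a shift or a turn outside -1 to 1 is refused whole. A call with a gripper value outside its range is refused whole. "hand" is the closure, from -1 (fully open) to 1 (shut), set as the call begins (left out, the last holds). The fingers move at their own pace and stop on an object; "squeeze" is the grip in N (left out, the last holds). Time passes only in rows, so rows that repeat a pose let the fingers close. It gives the time, the measured TCP pose, the force, the opening and the grip force at its end, in the units of the state.
- robot.read_state(): the state, without advancing time (a new reading comes with each control period).
- imaging.read_camera(name): name is "scene" or "side" or "wrist"; returns a dict with "frame" (480x640x3 uint8, red, green, blue), "vertical_fov" (degrees; the focal length in pixels is half the picture's height over the tangent of half this angle, whatever the lens; pixels are square), "cx", "cy" (the principal point, pixels), "R" (3x3) and "t" (3): a world point X has camera coordinates R X + t. Camera axes: x right, y down, z forward; pixel columns grow to the right and rows downward; lengths in m; the calibration is good to about 2 mm. A picture is of the moment at which its call begins. There is no depth.
- robot.close_job(): hands the job in; it is judged then, once.
The state is a dict: "t": time; "q": joint angles; "dq": joint speeds; "joint_torque": joint torques, N m; "tool_pos": TCP position; "orientation": TCP orientation; "force": force on the tool from outside, world axes, zero at the start; "wrist_torque": the same for the moment, N m; "opening": finger opening in m; "gripper_force": force on a finger pad.
Only numpy, scipy, OpenCV 4.12 (cv2) and the standard library are available. Lean on these libraries where they do the work, as an engineer would, in place of code of your own. Each camera call takes 0.05 s, during which the arm holds its last target. There are 200 camera calls.

## Working session

There is one attempt and no reset: what is moved stays moved. The work goes in short steps, Python scripts to look and compute and a tool call to move; the robot and the scene stay as the last step left them, time stands still between calls to the robot, and variables do not carry over. Pictures are saved under pics/ and viewed, at most 10 in all, crops included, and the job is handed in when it is done.

Besides the shell and the picture viewer there is one more tool, called as name(argument=value, ...) on one line, values as JSON. jog_arm: Moves the arm, as the interface text tells. Its arguments: {"type":"object","properties":{"rows":{"type":"array"},"hand":{"type":"number"},"squeeze":{"type":"number"}},"required":["rows"]}

```bash
ls; mkdir -p pics; python3 - <<'E'
from plant import robot, imaging
import cv2,numpy as np
print(robot.read_state())
ims=[]
for n in ["scene","side"]:
    d=imaging.read_camera(n); cv2.imwrite(f"pics/{n}0.png",d["frame"][:,:,::-1])
    print(n,d["vertical_fov"],d["cx"],d["cy"],d["R"],d["t"])
E
```

```text
pics
{'t': 0.0, 'q': array([-1.26444656e+00,  1.31140822e-01,  1.48927301e+00,  1.80919360e-05,
        1.52298476e+00, -8.53800688e-02]), 'dq': array([-0.0002097 , -0.00025863, -0.00030713, -0.00081549,  0.00117226,
        0.00029229]), 'joint_torque': array([ 2.35824016e-03, -5.59831238e+01, -4.91768646e+01,  7.66511215e-02,
        3.53145436e-02, -1.16570063e-04]), 'tool_pos': array([ 0.2289408 , -0.55399718,  0.21760303]), 'orientation': array([-3.07976219e+00, -6.11049944e-01,  2.84407351e-04]), 'force': array([-0.83742424, -0.66000161,  0.228872  ]), 'wrist_torque': array([-0.02713811, -0.02374552,  0.02906105]), 'gripper_force': 0.0, 'opening': 0.09312806394656353}
scene 56.367197387163436 314.07519040192545 240.17133457493932 [[-0.35740109  0.93392455  0.00702794]
 [ 0.69272874  0.27013057 -0.66869752]
 [-0.62641149 -0.23412477 -0.74350134]] [ 0.21071996 -0.32377303  1.16167647]
side 44.2736354687033 331.3670481395503 239.79975659637265 [[ 0.99329244 -0.11351516 -0.02200987]
 [-0.08959371 -0.63523591 -0.76710384]
 [ 0.07309646  0.76393039 -0.64114527]] [-0.58164577  0.10803395  0.9146031 ]
```

View pics/scene0.png

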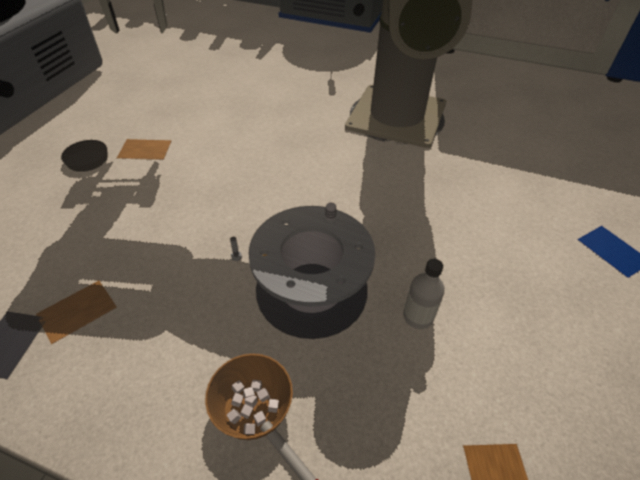

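View pics/side0.png

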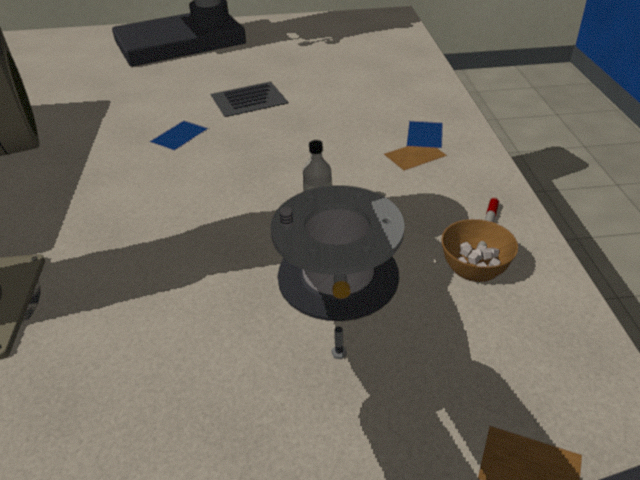

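The scene view shows the flange centred near (312,255), with the pin head at (331,210), the bolt at (236,247), the bottle at (425,295) and the bowl at (249,395). In the side view the flange is centred near (338,231), the pin at (287,214), the bolt at (339,342), the bottle at (317,165) and the bowl at (480,250).

```bash
cat > h.py <<'E'
from plant import robot, imaging
import cv2,numpy as np
from scipy.optimize import least_squares
def cam(n):
    d=imaging.read_camera(n); d["f"]=240/np.tan(np.radians(d["vertical_fov"])/2); return d
def proj(d,X):
    c=np.atleast_2d(X)@np.array(d["R"]).T+d["t"]; return c[:,:2]/c[:,2:]*d["f"]+[d["cx"],d["cy"]]
def tri(ds,ps):
    P=[np.array([[d["f"],0,d["cx"]],[0,d["f"],d["cy"]],[0,0,1]])@np.c_[d["R"],d["t"]] for d in ds]
    X=cv2.triangulatePoints(P[0],P[1],*[np.array(p,float).reshape(2,1) for p in ps])[:,0]; return X[:3]/X[3]
def circ(c,r,n=72):
    a=np.linspace(0,2*np.pi,n,endpoint=False); return np.c_[c[0]+r*np.cos(a),c[1]+r*np.sin(a),np.full(n,c[2])]
def overlay(d,curves,fn,box,k):
    im=d["frame"][:,:,::-1]; x0,y0,x1,y1=box
    im=cv2.resize(im[y0:y1,x0:x1],None,fx=k,fy=k,interpolation=cv2.INTER_CUBIC)
    im=cv2.convertScaleAbs(im,alpha=1.6)
    for X,col in curves:
        for p in proj(d,X): cv2.circle(im,tuple(int(v) for v in ((p-[x0,y0]+.5)*k)),1,col,-1)
    return im
E
python3 - <<'E'
from h import *
S,D=cam("scene"),cam("side"); ds=[S,D]
c0=tri(ds,[(312,254),(338,230)]); pin=tri(ds,[(331,206),(287,208)])
print("c0",c0,"pin head top",pin)
for n,p in dict(bolt=[(234,238),(338,328)],cap=[(435,263),(316,143)],bowl=[(249,395),(480,250)]).items(): print(n,tri(ds,p))
a0=np.arctan2(pin[1]-c0[1],pin[0]-c0[0]); print("d",np.hypot(*(pin-c0)[:2]),np.degrees(a0))
c=c0.copy(); c[2]=.11
def cur(c,a):
    h=[np.r_[c[:2]+.075*np.array([np.cos(a-k*np.pi/3),np.sin(a-k*np.pi/3)]),c[2]] for k in range(6)]
    return [(circ(c,.1,120),(0,255,0)),(circ(c,.05,90),(0,255,255))]+[(circ(q,.0065,16),(0,0,255)) for q in h[1:]]+[(circ(h[0]+[0,0,.03],.009,20),(255,0,255))]
A=overlay(S,cur(c,a0),0,(225,180,400,340),3); B=overlay(D,cur(c,a0),0,(250,170,425,330),3)
im=np.hstack([A,B]); print(im.shape)
cv2.imwrite("pics/ov1.png",im[:, :] if im.shape[1]<=800 else cv2.resize(np.vstack([A,B]),None,fx=1,fy=1)[:]) 
A=overlay(S,cur(c,a0),0,(235,190,385,320),4); B=overlay(D,cur(c,a0),0,(260,175,415,300),4)
im=cv2.resize(A,(400,347)); im2=cv2.resize(B,(400,323)); im2=cv2.copyMakeBorder(im2,0,24,0,0,0)
cv2.imwrite("pics/ov1.png",np.hstack([im,im2]))
E
```

```text
c0 [ 0.59594667 -0.00406623  0.09523453] pin head top [0.52276141 0.00186467 0.13971162]
bolt [ 0.57622371 -0.16058977  0.0512923 ]
cap [0.58178006 0.18218745 0.13898243]
bowl [ 0.82145135 -0.01256225  0.0353493 ]
d 0.07342518369779563 175.36690077047632
(480, 1050, 3)
```

View pics/ov1.png

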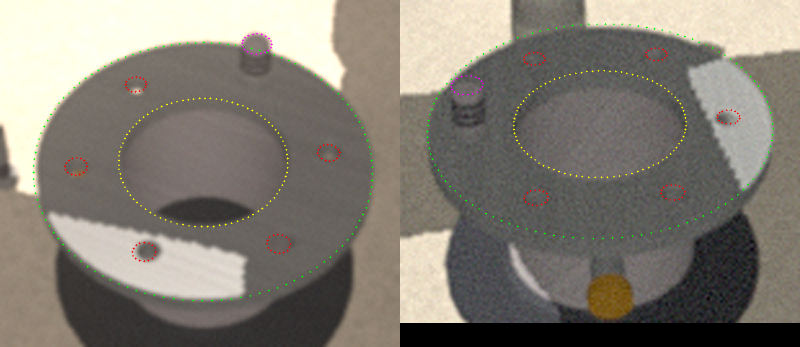

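The overlay matches the flange, bore, holes and pin head well in both views, so the fit is centre (0.596, -0.004) with the pin at bearing about 175.4°. First move: shut the fingers and turn the tool square to the world axes (+22.4° about tool z).

jog_arm(rows=[[[0, 0, 0], [0, 0, 0.08]], [[0, 0, 0], [0, 0, 0.16]], [[0, 0, 0], [0, 0, 0.249]], [[0, 0, 0], [0, 0, 0.249]], [[0, 0, 0], [0, 0, 0.249]]], hand=1, squeeze=5)

```text
t: 0.7
tool_pos: [0.2291, -0.5544, 0.2185]
orientation: [-3.141, -0.008, 0.0]
force: [0.1, 0.1, -0.7]
opening: 0.0574
gripper_force: 0.0
```

jog_arm(rows=[[[0.06, -0.11, 0], [0, 0, 0]], [[0.16, -0.3, 0], [0, 0, 0]], [[0.27, -0.52, 0], [0, 0, 0]], [[0.38, -0.74, 0], [0, 0, 0]], [[0.5, -0.95, 0], [0, 0, 0]]])

```text
t: 1.2
tool_pos: [0.3293, -0.3627, 0.2186]
orientation: [3.142, 0.006, 0.0]
force: [1.1, -0.3, 0.9]
opening: 0.0174
gripper_force: 0.0
```

jog_arm(rows=[[[0.1, -0.2, 0], [0, 0, 0]], [[0.2, -0.4, 0], [0, 0, 0]], [[0.3, -0.6, 0], [0, 0, 0]], [[0.4, -0.8, 0], [0, 0, 0]], [[0.5, -0.95, 0], [0, 0, 0]]])

```text
t: 1.7
tool_pos: [0.4295, -0.1721, 0.2189]
orientation: [3.142, 0.009, 0.001]
force: [0.1, -0.4, -0.0]
opening: 0.0007
gripper_force: 0.0
```

jog_arm(rows=[[[0.1, -0.2, 0], [0, 0, 0]], [[0.2, -0.4, 0], [0, 0, 0]], [[0.3, -0.6, 0], [0, 0, 0]], [[0.4, -0.7, 0], [0, 0, 0]], [[0.45, -0.75, 0], [0, 0, 0]]])

```text
t: 2.2
tool_pos: [0.5197, -0.0222, 0.2186]
orientation: [-3.141, -0.01, -0.0]
force: [-0.5, -1.6, -0.4]
opening: 0.0007
gripper_force: 0.0
```

jog_arm(rows=[[[0.08, -0.16, 0], [0, 0, 0]], [[0.16, -0.32, 0], [0, 0, 0]], [[0.22, -0.43, 0], [0, 0, 0]], [[0.22, -0.43, 0], [0, 0, 0]], [[0.22, -0.43, 0], [0, 0, 0]]])

```text
t: 2.7
tool_pos: [0.5625, 0.0611, 0.2183]
orientation: [3.141, 0.004, -0.001]
force: [-0.4, -0.9, -0.4]
opening: 0.0005
gripper_force: 0.0
```

```bash
python3 - <<'E'
from h import *
W=cam("wrist"); print(robot.read_state()["tool_pos"],robot.read_state()["orientation"],robot.read_state()["force"])
c=np.array([.596,-.004,.11]); a=np.radians(175.4)
h=[np.r_[c[:2]+.075*np.array([np.cos(a-k*np.pi/3),np.sin(a-k*np.pi/3)]),c[2]] for k in range(6)]
print(np.round(h,4))
cu=[(circ(c,.1,120),(0,255,0)),(circ(c,.05,90),(0,255,255))]+[(circ(q,.0065,16),(0,0,255)) for q in h[1:]]+[(circ(h[0]+[0,0,.03],.009,20),(255,0,255))]
cv2.imwrite("pics/w1.png",overlay(W,cu,0,(0,0,640,480),1))
E
```

```text
[0.56239496 0.06065079 0.21843064] [ 3.14099892e+00  2.27777922e-03 -1.09635889e-03] [ 0.20536489 -0.13262639  0.34096918]
[[ 0.5212  0.002   0.11  ]
 [ 0.5638  0.0638  0.11  ]
 [ 0.6386  0.0577  0.11  ]
 [ 0.6708 -0.01    0.11  ]
 [ 0.6282 -0.0718  0.11  ]
 [ 0.5534 -0.0657  0.11  ]]
```

View pics/w1.png

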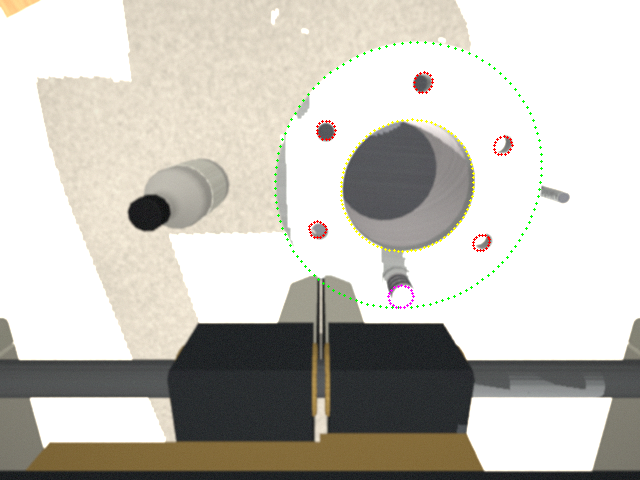

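The wrist view agrees with the model: the holes at (318,230), (326,131), (424,82), (503,146), (482,243) and the pin at (401,296) all lie on the overlay. Next I lower to about 8 mm above the flange.

jog_arm(rows=[[[0.005, -0.01, 0.15], [0, 0, 0]], [[0.005, -0.01, 0.3], [0, 0, 0]], [[0.005, -0.01, 0.42], [0, 0, 0]], [[0.005, -0.01, 0.5], [0, 0, 0]], [[0.005, -0.01, 0.5], [0, 0, 0]]])

```text
t: 3.25
tool_pos: [0.5616, 0.0625, 0.116]
orientation: [3.141, -0.0, -0.007]
force: [-0.1, 0.1, 0.1]
opening: 0.0005
gripper_force: 0.0
```

jog_arm(rows=[[[0, 0, 0], [0, 0, 0]], [[0, 0, 0.005], [0, 0, 0]], [[0, 0, 0.01], [0, 0, 0]], [[0, 0, 0.015], [0, 0, 0]], [[0, 0, 0.015], [0, 0, 0]]])

```text
t: 3.75
tool_pos: [0.5639, 0.0637, 0.116]
orientation: [-3.142, -0.001, -0.001]
force: [-0.4, 0.2, 0.2]
opening: 0.0005
gripper_force: 0.0
```

jog_arm(rows=[[[0, 0, 0.002], [0, 0, 0]], [[0, 0, 0.004], [0, 0, 0]], [[0, 0, 0.006], [0, 0, 0]], [[0, 0, 0.008], [0, 0, 0]], [[0, 0, 0.01], [0, 0, 0]]])

```text
t: 4.25
tool_pos: [0.5637, 0.0637, 0.1136]
orientation: [-3.142, -0.001, 0.0]
force: [0.4, 0.4, -0.3]
opening: 0.0004
gripper_force: 0.0
```

jog_arm(rows=[[[0, 0, 0.001], [0, 0, 0]], [[0, 0, 0.002], [0, 0, 0]], [[0, 0, 0.003], [0, 0, 0]], [[0, 0, 0.003], [0, 0, 0]], [[0, 0, 0.003], [0, 0, 0]]])

```text
t: 4.75
tool_pos: [0.5637, 0.0637, 0.113]
orientation: [3.142, 0.001, 0.0]
force: [0.2, 0.5, 0.2]
opening: 0.0011
gripper_force: 0.0
```

```bash
python3 - <<'E'
from h import *
for i in range(4):
    s=robot.read_state(); print(s["tool_pos"].round(4),s["force"].round(2),s["wrist_torque"].round(3)); cam("wrist")
E
```

```text
[0.5637 0.0637 0.113 ] [0.19 0.46 0.16] [ 0.034  0.026 -0.033]
[0.5637 0.0637 0.113 ] [-0.03  0.67 -0.13] [0.03  0.003 0.048]
[0.5637 0.0637 0.1131] [ 0.16 -0.01 -0.43] [ 0.036  0.002 -0.068]
[0.5637 0.0637 0.113 ] [-0.56 -1.14 -0.1 ] [ 0.061 -0.02   0.047]
```

Position is steady and noise is about 0.5 N. I'll continue in about 0.6 mm steps.

jog_arm(rows=[[[0, 0, 0.001], [0, 0, 0]], [[0, 0, 0.002], [0, 0, 0]], [[0, 0, 0.003], [0, 0, 0]], [[0, 0, 0.004], [0, 0, 0]], [[0, 0, 0.004], [0, 0, 0]]])

```text
t: 5.45
tool_pos: [0.5637, 0.0637, 0.1122]
orientation: [3.142, 0.001, -0.0]
force: [0.1, 0.9, 0.3]
opening: 0.0006
gripper_force: 0.0
```

jog_arm(rows=[[[0, 0, 0.001], [0, 0, 0]], [[0, 0, 0.002], [0, 0, 0]], [[0, 0, 0.003], [0, 0, 0]], [[0, 0, 0.003], [0, 0, 0]]])

```text
t: 5.85
tool_pos: [0.5637, 0.0637, 0.1116]
orientation: [-3.142, -0.001, 0.0]
force: [-0.9, 0.1, 0.0]
opening: 0.0004
gripper_force: 0.0
```

jog_arm(rows=[[[0, 0, 0.001], [0, 0, 0]], [[0, 0, 0.002], [0, 0, 0]], [[0, 0, 0.003], [0, 0, 0]], [[0, 0, 0.003], [0, 0, 0]]])

```text
t: 6.25
tool_pos: [0.5637, 0.0637, 0.111]
orientation: [-3.142, -0.001, -0.0]
force: [0.3, 0.5, 1.0]
opening: 0.0004
gripper_force: 0.0
```

jog_arm(rows=[[[0, 0, 0.001], [0, 0, 0]], [[0, 0, 0.002], [0, 0, 0]], [[0, 0, 0.002], [0, 0, 0]], [[0, 0, 0.002], [0, 0, 0]]])

```text
t: 6.65
tool_pos: [0.5638, 0.0637, 0.1107]
orientation: [-3.142, -0.001, -0.0]
force: [0.7, -1.0, -0.4]
opening: 0.0005
gripper_force: 0.0
```

jog_arm(rows=[[[0, 0, 0.001], [0, 0, 0]], [[0, 0, 0.002], [0, 0, 0]], [[0, 0, 0.002], [0, 0, 0]], [[0, 0, 0.002], [0, 0, 0]]])

```text
t: 7.05
tool_pos: [0.5638, 0.0637, 0.1103]
orientation: [-3.142, -0.001, -0.0]
force: [0.4, -0.2, 0.4]
opening: 0.0004
gripper_force: 0.5
```

jog_arm(rows=[[[0, 0, 0.001], [0, 0, 0]], [[0, 0, 0.001], [0, 0, 0]], [[0, 0, 0.001], [0, 0, 0]]])

```text
t: 7.35
tool_pos: [0.5638, 0.0637, 0.1103]
orientation: [3.142, 0.001, 0.0]
force: [-1.4, 0.7, 4.0]
opening: 0.0005
gripper_force: 1.9
```

jog_arm(rows=[[[0, 0, 0.001], [0, 0, 0]], [[0, 0, 0.001], [0, 0, 0]], [[0, 0, 0.001], [0, 0, 0]]])

```text
t: 7.65
tool_pos: [0.5638, 0.0637, 0.1103]
orientation: [3.142, 0.001, 0.0]
force: [-3.2, 0.0, 5.3]
opening: 0.0008
gripper_force: 2.8
```

jog_arm(rows=[[[0, 0, 0.001], [0, 0, 0]], [[0, 0, 0.001], [0, 0, 0]], [[0, 0, 0.001], [0, 0, 0]]])

```text
t: 7.95
tool_pos: [0.5638, 0.0637, 0.1103]
orientation: [-3.142, -0.001, -0.0]
force: [-4.3, -0.4, 7.2]
opening: 0.0009
gripper_force: 3.4
```

Contact, at about 9 N per mm and now 7 N. Next I compute the arc rows.

```bash
python3 - <<'E'
import numpy as np
f=lambda p:.075*np.array([np.cos(np.radians(p)),-np.sin(np.radians(p))])/.2
for k in range(8):
    p0=115.4-30*k
    print(k,[list((f(p0-6*i)-f(p0)).round(3)) for i in range(1,6)])
E
```

```text
0 [[np.float64(0.036), np.float64(-0.015)], [np.float64(0.074), np.float64(-0.026)], [np.float64(0.113), np.float64(-0.033)], [np.float64(0.152), np.float64(-0.036)], [np.float64(0.191), np.float64(-0.035)]]
1 [[np.float64(0.039), np.float64(0.005)], [np.float64(0.077), np.float64(0.014)], [np.float64(0.114), np.float64(0.028)], [np.float64(0.149), np.float64(0.045)], [np.float64(0.183), np.float64(0.065)]]
2 [[np.float64(0.031), np.float64(0.024)], [np.float64(0.06), np.float64(0.051)], [np.float64(0.085), np.float64(0.081)], [np.float64(0.107), np.float64(0.113)], [np.float64(0.126), np.float64(0.148)]]
3 [[np.float64(0.015), np.float64(0.036)], [np.float64(0.026), np.float64(0.074)], [np.float64(0.033), np.float64(0.113)], [np.float64(0.036), np.float64(0.152)], [np.float64(0.035), np.float64(0.191)]]
4 [[np.float64(-0.005), np.float64(0.039)], [np.float64(-0.014), np.float64(0.077)], [np.float64(-0.028), np.float64(0.114)], [np.float64(-0.045), np.float64(0.149)], [np.float64(-0.065), np.float64(0.183)]]
5 [[np.float64(-0.024), np.float64(0.031)], [np.float64(-0.051), np.float64(0.06)], [np.float64(-0.081), np.float64(0.085)], [np.float64(-0.113), np.float64(0.107)], [np.float64(-0.148), np.float64(0.126)]]
6 [[np.float64(-0.036), np.float64(0.015)], [np.float64(-0.074), np.float64(0.026)], [np.float64(-0.113), np.float64(0.033)], [np.float64(-0.152), np.float64(0.036)], [np.float64(-0.191), np.float64(0.035)]]
7 [[np.float64(-0.039), np.float64(-0.005)], [np.float64(-0.077), np.float64(-0.014)], [np.float64(-0.114), np.float64(-0.028)], [np.float64(-0.149), np.float64(-0.045)], [np.float64(-0.183), np.float64(-0.065)]]
```

jog_arm(rows=[[[0.018, -0.008, 0], [0, 0, 0]], [[0.036, -0.015, 0], [0, 0, 0]], [[0.055, -0.021, 0], [0, 0, 0]], [[0.074, -0.026, 0], [0, 0, 0]], [[0.093, -0.03, 0], [0, 0, 0]]])

```text
t: 8.45
tool_pos: [0.5815, 0.0692, 0.1103]
orientation: [3.141, 0.001, -0.003]
force: [-9.4, -2.6, 12.1]
opening: 0.0008
gripper_force: 5.9
```

jog_arm(rows=[[[0.02, -0.003, -0.002], [0, 0, 0]], [[0.039, -0.005, -0.003], [0, 0, 0]], [[0.059, -0.006, -0.004], [0, 0, 0]], [[0.079, -0.006, -0.004], [0, 0, 0]], [[0.098, -0.005, -0.004], [0, 0, 0]]])

```text
t: 8.95
tool_pos: [0.6021, 0.0708, 0.1103]
orientation: [-3.141, -0.001, 0.001]
force: [-2.9, -0.6, 4.2]
opening: 0.0003
gripper_force: 1.9
```

jog_arm(rows=[[[0.02, 0.002, 0], [0, 0, 0]], [[0.039, 0.005, 0], [0, 0, 0]], [[0.058, 0.009, 0], [0, 0, 0]], [[0.077, 0.014, 0], [0, 0, 0]], [[0.096, 0.021, 0], [0, 0, 0]]])

```text
t: 9.45
tool_pos: [0.6215, 0.0665, 0.1104]
orientation: [-3.141, -0.001, -0.0]
force: [-2.4, 1.0, 2.2]
opening: 0.0005
gripper_force: 0.9
```

jog_arm(rows=[[[0.018, 0.007, 0.001], [0, 0, 0]], [[0.035, 0.015, 0.002], [0, 0, 0]], [[0.053, 0.024, 0.002], [0, 0, 0]], [[0.07, 0.034, 0.003], [0, 0, 0]], [[0.087, 0.044, 0.003], [0, 0, 0]]])

```text
t: 9.95
tool_pos: [0.6387, 0.0581, 0.1103]
orientation: [-3.141, -0.001, 0.0]
force: [-4.9, 2.9, 5.8]
opening: 0.0003
gripper_force: 3.2
```

Over hole 2, (0.6386, 0.0577), at 5.8 N.

jog_arm(rows=[[[0.016, 0.012, 0], [0, 0, 0]], [[0.031, 0.024, 0], [0, 0, 0]], [[0.046, 0.037, 0], [0, 0, 0]], [[0.06, 0.051, 0], [0, 0, 0]], [[0.073, 0.066, 0], [0, 0, 0]]])

```text
t: 10.45
tool_pos: [0.6536, 0.045, 0.1103]
orientation: [-3.141, -0.001, -0.001]
force: [-2.5, 3.3, 5.0]
opening: 0.0004
gripper_force: 2.6
```

jog_arm(rows=[[[0.012, 0.015, 0], [0, 0, 0]], [[0.023, 0.031, 0.0005], [0, 0, 0]], [[0.034, 0.047, 0.0005], [0, 0, 0]], [[0.044, 0.064, 0.0005], [0, 0, 0]], [[0.053, 0.082, 0.0005], [0, 0, 0]]])

```text
t: 10.95
tool_pos: [0.6645, 0.0286, 0.1103]
orientation: [-3.141, -0.002, -0.002]
force: [-1.4, 4.4, 4.0]
opening: 0.0007
gripper_force: 2.6
```

jog_arm(rows=[[[0.008, 0.018, 0.0005], [0, 0, 0]], [[0.015, 0.036, 0.001], [0, 0, 0]], [[0.021, 0.055, 0.001], [0, 0, 0]], [[0.026, 0.074, 0.001], [0, 0, 0]], [[0.03, 0.093, 0.001], [0, 0, 0]]])

```text
t: 11.45
tool_pos: [0.6708, 0.0099, 0.1103]
orientation: [-3.141, -0.002, -0.003]
force: [-0.2, 3.6, 5.0]
opening: 0.0002
gripper_force: 2.6
```

jog_arm(rows=[[[0.003, 0.02, 0.0005], [0, 0, 0]], [[0.005, 0.039, 0.0005], [0, 0, 0]], [[0.006, 0.059, 0.0005], [0, 0, 0]], [[0.006, 0.079, 0.0005], [0, 0, 0]], [[0.005, 0.098, 0.0005], [0, 0, 0]]])

```text
t: 11.95
tool_pos: [0.6719, -0.0098, 0.1103]
orientation: [-3.141, -0.001, -0.004]
force: [0.5, 5.5, 5.5]
opening: 0.0008
gripper_force: 2.7
```

Over hole 3 at 5.5 N.

jog_arm(rows=[[[-0.003, 0.02, 0], [0, 0, 0]], [[-0.007, 0.039, 0], [0, 0, 0]], [[-0.011, 0.058, 0], [0, 0, 0]], [[-0.016, 0.077, 0], [0, 0, 0]], [[-0.023, 0.096, 0], [0, 0, 0]]])

```text
t: 12.45
tool_pos: [0.6674, -0.0292, 0.1103]
orientation: [-3.141, -0.001, -0.004]
force: [1.0, 4.3, 5.1]
opening: 0.0006
gripper_force: 2.6
```

jog_arm(rows=[[[-0.007, 0.018, 0], [0, 0, 0]], [[-0.015, 0.035, 0], [0, 0, 0]], [[-0.024, 0.053, 0], [0, 0, 0]], [[-0.034, 0.07, 0], [0, 0, 0]], [[-0.044, 0.087, 0], [0, 0, 0]]])

```text
t: 12.95
tool_pos: [0.6586, -0.0468, 0.1103]
orientation: [-3.142, -0.001, -0.004]
force: [1.6, 2.9, 5.1]
opening: 0.0004
gripper_force: 2.5
```

jog_arm(rows=[[[-0.012, 0.016, 0], [0, 0, 0]], [[-0.024, 0.031, 0], [0, 0, 0]], [[-0.037, 0.046, 0], [0, 0, 0]], [[-0.051, 0.06, 0], [0, 0, 0]], [[-0.066, 0.073, 0], [0, 0, 0]]])

```text
t: 13.45
tool_pos: [0.6453, -0.0616, 0.1103]
orientation: [3.141, 0.001, 0.005]
force: [3.8, 2.3, 4.7]
opening: 0.0001
gripper_force: 2.6
```

jog_arm(rows=[[[-0.015, 0.012, 0], [0, 0, 0]], [[-0.031, 0.023, 0], [0, 0, 0]], [[-0.047, 0.034, 0], [0, 0, 0]], [[-0.064, 0.044, 0], [0, 0, 0]], [[-0.082, 0.053, 0], [0, 0, 0]]])

```text
t: 13.95
tool_pos: [0.6288, -0.0723, 0.1102]
orientation: [3.141, 0.001, 0.004]
force: [4.0, 1.3, 5.8]
opening: 0.0003
gripper_force: 2.7
```

Over hole 4 at 5.8 N.

jog_arm(rows=[[[-0.018, 0.008, 0], [0, 0, 0]], [[-0.036, 0.015, 0], [0, 0, 0]], [[-0.055, 0.021, 0], [0, 0, 0]], [[-0.074, 0.026, 0], [0, 0, 0]], [[-0.093, 0.03, 0], [0, 0, 0]]])

```text
t: 14.45
tool_pos: [0.6102, -0.0785, 0.1103]
orientation: [3.141, 0.001, 0.004]
force: [3.8, 1.0, 5.1]
opening: 0.0004
gripper_force: 2.6
```

jog_arm(rows=[[[-0.02, 0.003, 0], [0, 0, 0]], [[-0.039, 0.005, 0], [0, 0, 0]], [[-0.059, 0.006, 0], [0, 0, 0]], [[-0.079, 0.006, 0], [0, 0, 0]], [[-0.098, 0.005, 0], [0, 0, 0]]])

```text
t: 14.95
tool_pos: [0.5906, -0.0797, 0.1103]
orientation: [3.14, 0.001, 0.004]
force: [4.7, 0.4, 4.4]
opening: 0.0006
gripper_force: 2.6
```

jog_arm(rows=[[[-0.02, -0.002, 0], [0, 0, 0]], [[-0.039, -0.005, 0], [0, 0, 0]], [[-0.058, -0.009, 0], [0, 0, 0]], [[-0.077, -0.014, 0], [0, 0, 0]], [[-0.096, -0.021, 0], [0, 0, 0]]])

```text
t: 15.45
tool_pos: [0.5713, -0.0757, 0.1103]
orientation: [3.14, 0.0, 0.004]
force: [3.0, -2.3, 4.9]
opening: 0.0002
gripper_force: 2.6
```

jog_arm(rows=[[[-0.018, -0.007, 0], [0, 0, 0]], [[-0.035, -0.015, 0], [0, 0, 0]], [[-0.053, -0.024, 0], [0, 0, 0]], [[-0.07, -0.034, 0], [0, 0, 0]], [[-0.087, -0.044, 0], [0, 0, 0]]])

```text
t: 15.95
tool_pos: [0.5539, -0.0671, 0.1102]
orientation: [3.14, 0.0, 0.004]
force: [3.0, -2.4, 5.1]
opening: 0.0011
gripper_force: 2.6
```

jog_arm(rows=[[[0, 0, 0], [0, 0, 0]], [[0, 0, 0], [0, 0, 0]]])

```text
t: 16.15
tool_pos: [0.5535, -0.0669, 0.1102]
orientation: [3.14, 0.001, 0.003]
force: [1.6, -0.7, 6.6]
opening: 0.0005
gripper_force: 3.5
```

Over hole 5, (0.5534, -0.0657), still in contact. Lifting off.

jog_arm(rows=[[[0, 0, -0.02], [0, 0, 0]], [[0, 0, -0.1], [0, 0, 0]], [[0, 0, -0.25], [0, 0, 0]], [[0, 0, -0.4], [0, 0, 0]], [[0, 0, -0.45], [0, 0, 0]]])

```text
t: 16.65
tool_pos: [0.5544, -0.0664, 0.2038]
orientation: [3.14, 0.001, 0.007]
force: [0.5, -1.0, 0.2]
opening: 0.0008
gripper_force: 0.0
```

jog_arm(rows=[[[0, 0, 0], [0, 0, 0]], [[0, 0, 0], [0, 0, 0]], [[0, 0, 0], [0, 0, 0]]])

```text
t: 16.95
tool_pos: [0.5519, -0.0657, 0.1974]
orientation: [-3.141, -0.001, 0.005]
force: [-0.3, 0.0, 0.3]
opening: 0.0003
gripper_force: 0.0
```

```bash
python3 - <<'E'
from h import *
D=cam("side"); c=np.array([.596,-.004,.11]); a=np.radians(175.4)
h=[np.r_[c[:2]+.075*np.array([np.cos(a-k*np.pi/3),np.sin(a-k*np.pi/3)]),c[2]] for k in range(6)]
cv2.imwrite("pics/s2.png",overlay(D,[(circ(c,.1,120),(0,255,0)),(circ(h[0]+[0,0,.03],.009,20),(255,0,255))],0,(0,0,640,480),1))
E
```

```text
(no output)
```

View pics/s2.png

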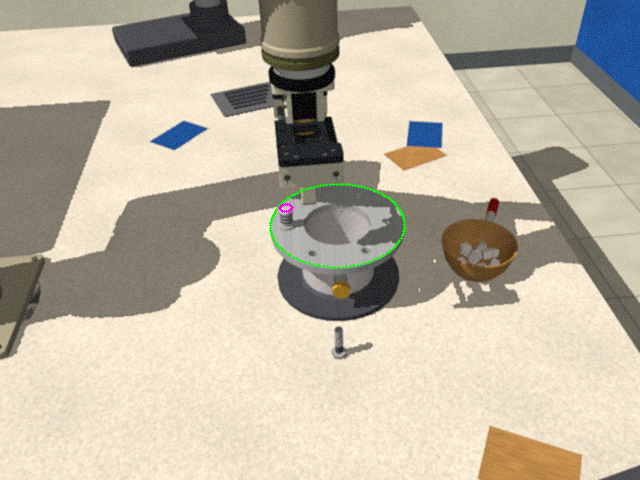

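The vessel at (338,228), pin at (287,212), bolt at (339,345) and bowl at (480,250) are where they were, and the hand is clear above.

```bash
python3 -c "
from plant import robot
print(robot.close_job())"
```

```text
the job is handed in; nothing more can be done
None
```

I slid the shut fingertips clockwise over all five open holes in light contact (2 to 12 N at the readings), then lifted off short of the pin at about 17 s and handed the job in. The last picture shows the vessel, pin, bolt and bowl unmoved, but the arm hid the bottle, and no verdict came back.

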